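# Jog the belt linisher

## Task

A new belt has just been put on the bench linisher. Inch it round to check its tracking: hold the square jog button on the machine's front console down for at least three seconds without a break, then let go of it. Do not press the small round run button or the round mushroom stop button beside it.

Things in the scene. Friction and masses are not known exactly. Their poses are not given: they have to be found in the camera images.
- jog_top (a point): Centre of the top face of the jog button: square black cap, 38 x 38 mm, in a square steel bezel 50 x 50 mm, 6 mm high. Let go, the face is 84 mm above the bench, 22 mm above the level top of the console: grey box at the robot's side of a green belt grinder, 250 mm along the row of buttons, 90 mm deep. z up; x, y along the cap's sides, y along the row. The point moves with the cap.
- jog (a joint): Travel of the jog button, m: 0 let go, 0.008 fully down; pushed straight down. Moves from 1.8 N, fully down at 6 N, springs back; held down beyond 0.005. Three buttons stand in one row, 75 mm apart, in any order. The grinder (up to 145 mm high) begins 125 mm behind the row's line. Beyond the console's ends stand a 32 mm steel roll and a 60 mm tin, 85 mm or more from any button's centre.
- run (a joint): Travel of the run button, m: small round black button, 24 mm across, in a round steel bezel, its top 18 mm above the console's top. 0 unpressed, 0.008 fully down, same spring. Not to be pressed.
- stop (a joint): Travel of the stop button, m: round black mushroom head, 42 mm across, domed, its top 30 mm above the console's top (the tallest of the three). 0 unpressed, 0.008 fully down, same spring. Not to be pressed.

How it is judged (in metres and radians):
On the way:
1. the square jog button is held down (more than 5 of its 8 mm) for 3 s without a break (value of joint jog above 0.005 m), for 3 s.
At the end, for the whole second after the job is handed in: the jog button has been held down for at least 3 s in one press and is let go again: all three buttons are up (within 1.5 mm) (value of joint each of jog, run, stop below 0.0015 m); the robot touches nothing.
It fails at once if the run button is pressed (more than 3 mm) (value of joint run above 0.003 m).
It fails at once if the stop button is pressed (more than 3 mm) (value of joint stop above 0.003 m).
It also fails if it takes over 32 s, if anything falls off the work surface, if the arm or the gripper's body presses on something with over 40 N, if the wrist force passes 120 N, or if a joint passes its speed limit or range.

## Robot

A 6-joint arm with a two-finger parallel gripper is mounted at the origin on the work surface. World frame = base frame: x ahead of the robot, y to its left, z up, the work surface at z = 0. Lengths are in m, angles in degrees, forces in N, time in s.
With the tool pointing down it reaches from about 0.275 to 1 m from the base axis. Payload 8.4 kg.
Tool frame: the origin (TCP) lies between the finger pads; the fingertips stand 11 mm ahead of it and the grasp point (between the pads) lies 8 mm behind it (r.tip_extent is the distance from the TCP to the fingertips, in m); z points along the fingers, y is the direction in which the jaws open and shut (so a half turn about z gives the same grasp; the last joint's range is limited). The gripper opens to 85 mm and grips with 20 to 120 N. Pads are 22 mm wide; open, the fingers measure 114 mm over their backs; the gripper's body (76 mm by 85 mm) begins 54 mm behind the grasp point. The pads swing forward as they close: fully open they stand 13 mm farther back than shut.
Start: joints at [63.117, 20.225, 93.587, -0, 66.188, -0.138], TCP at [0.281, 0.558, 0.242] pointing down, gripper open.
Joint ranges: [-150.9, 150.9], [-52.94, 120.26], [3.33, 152.33], [-74.26, 254.26], [0, 154.13], [-172.89, 172.89]. Speed limits (degrees/s): [127.2, 127.2, 159.86, 180, 180, 180].

## Interface

Orientations are given as [roll, pitch, yaw] about the fixed x, y, z axes, in that order (R = Rz(yaw) Ry(pitch) Rx(roll)).
In Python, from plant import r gives the robot as it stands. The module is installed in compiled form; this text tells all that it offers.
- The arm moves only by the tool carry_out, never from a script. Its argument "moves" is a list of rows, each an object of numbers: "x", "y", "z": the shift along the tool's x, y, z in m; "twist": the turn about the tool's z in rad. In form: [{"x": .., "y": .., "z": .., "twist": ..}, ...]. A call has 1 to 8 rows; each row is the pose to reach, as a shift and turn from the pose commanded when the call began, along the tool's axes at that moment; what a row does not reach only later rows make up. A row lasts 1/10 s, in which the tool goes at most 50 mm and 8.59 degrees, less where a joint would pass 70% of its speed; a pose out of reach is approached as far as the arm can. A call with a gripper value outside its range is refused whole. "grip" is the opening, from 0 (shut) to 1 (fully open), set as the call begins (left out, the last holds). The fingers move at their own pace and stop on an object; the grip force is fixed at half the most. Time passes only in rows, so rows that repeat a pose let the fingers close. It gives the time, the measured TCP pose, the force and the opening at its end, in the units of the state.
- r.get_state(): the state, without advancing time (a new reading comes with each control period).
- r.capture(name): name is "side" or "top"; returns the picture (480x640x3 uint8, red, green, blue); there is no depth.
- r.camera_params(name): a dict with "fx", "fy", "cx", "cy" (pixels), "world_from_camera" (4x4, takes a point from camera to world coordinates). Camera axes: x right, y down, z forward; pixel columns grow to the right and rows downward; lengths in m; the calibration is good to about 2 mm. A picture is of the moment at which its call begins. camera_params takes no time and is no camera call.
- r.hand_in(): hands the job in, once; it reports no verdict.
The state is a dict: "time": time; "joint_pos": joint angles; "joint_vel": joint speeds; "joint_torque": joint torques, N m; "eef_pos": TCP position; "ee_rot": TCP orientation; "wrist_force": force on the tool from outside, world axes, zero at the start; "torque": the same for the moment, N m; "gripper_width": finger opening in m.
Only numpy, scipy, OpenCV 4.12 (cv2) and the standard library are available. Lean on these libraries where they do the work, as an engineer would, in place of code of your own. Each camera call takes 0.05 s, during which the arm holds its last target. There are 200 camera calls.

## Working session

There is one attempt and no reset: what is moved stays moved. The work goes in short steps, Python scripts to look and compute and a tool call to move; the robot and the scene stay as the last step left them, time stands still between calls to the robot, and variables do not carry over. Pictures are saved under pics/ and viewed, about 8 in all and at most 12, crops included, and the job is handed in when it is done.

Besides the shell and the picture viewer there is one more tool, called after "Emit:" as name(argument=value, ...) on one line, values as JSON. carry_out: Moves the arm, as the interface text tells. Its arguments: {"type":"object","properties":{"moves":{"type":"array"},"grip":{"type":"number"}},"required":["moves"]}

```bash
mkdir -p pics
python3 - <<'E'
from plant import r
import cv2,numpy as np
for n in("top","side"):
    cv2.imwrite(f"pics/{n}1.png",r.capture(n)[:,:,::-1])
    p=r.camera_params(n);print(n,p["fx"],p["fy"],p["cx"],p["cy"]);print(np.round(p["world_from_camera"],4))
s=r.get_state();print(s["time"],s["eef_pos"],s["ee_rot"],s["gripper_width"],r.tip_extent)
E
```

```text
top 500.5603566527185 500.5603566527185 320.1456120246727 243.01660132576893
[[ 0.0293 -0.9986  0.0431  0.5108]
 [-0.9984 -0.0271  0.0503  0.0259]
 [-0.049  -0.0445 -0.9978  0.774 ]
 [ 0.      0.      0.      1.    ]]
side 616.3048173900844 616.3048173900844 318.52506245797764 241.1845328683435
[[ 0.9605 -0.1907  0.2026  0.4117]
 [-0.2774 -0.6007  0.7498 -0.5273]
 [-0.0213 -0.7764 -0.6298  0.5879]
 [ 0.      0.      0.      1.    ]]
0.1 [0.28108183 0.55779049 0.24167196] [-1.79933089e+02 -2.31401792e-03  1.53253496e+02] 0.08514722741060236 0.011
```

View pics/top1.png

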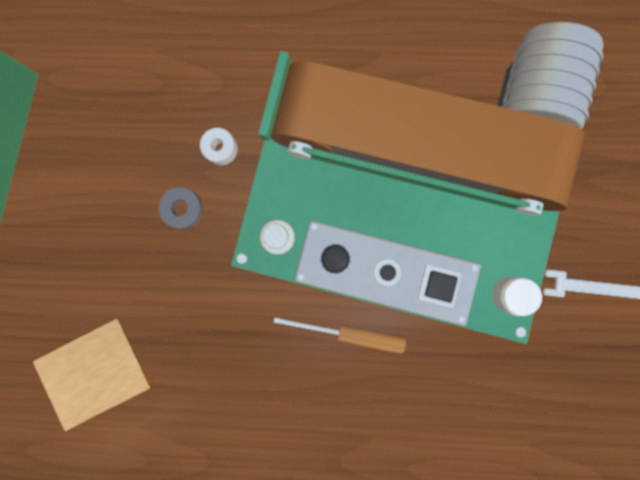

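View pics/side1.png

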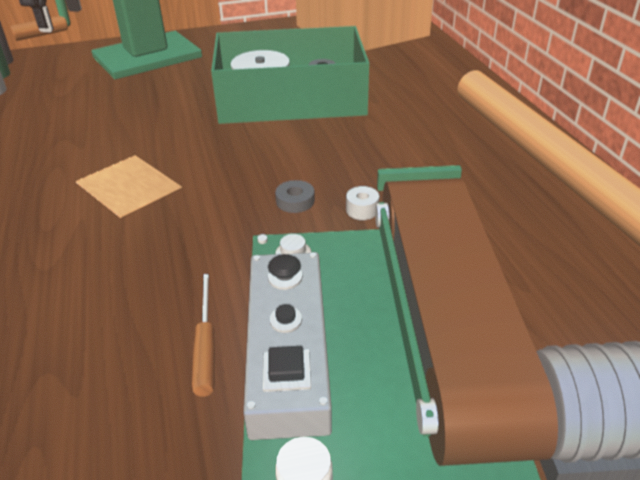

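Both views show the same row. In the top view, stop is at about (335,258), run at (388,272), and the square jog at (442,286) on the right (robot −y) end. In the side view jog is at about (286,362). Next I'll segment the caps and triangulate.

```bash
cat > h.py <<'E'
from plant import r
import cv2,numpy as np
def ray(n,uv,z):
    p=r.camera_params(n);T=np.array(p["world_from_camera"])
    d=T[:3,:3]@[(uv[0]-p["cx"])/p["fx"],(uv[1]-p["cy"])/p["fy"],1]
    return T[:3,3]+d*(z-T[2,3])/d[2]
def proj(n,P):
    p=r.camera_params(n);T=np.array(p["world_from_camera"])
    c=(np.atleast_2d(P)-T[:3,3])@T[:3,:3]
    return c[:,:2]/c[:,2:]*p["fx"]+[p["cx"],p["cy"]]
E
python3 - <<'E'
from h import *
def blob(n,uv):
    m=(cv2.imread(f"pics/{n}1.png").max(2)<75).astype(np.uint8)
    k,l,st,c=cv2.connectedComponentsWithStats(m)
    i=l[uv[1],uv[0]];pts=np.argwhere(l==i)[:,::-1].astype(np.float32)
    print(n,st[i],c[i],cv2.minAreaRect(pts));return c[i]
P={}
for k,uv,z in(("stop",(335,258),.088),("run",(388,272),.080),("jog",(442,286),.084)):
    P[k]=ray("top",blob("top",uv),z);print(k,P[k])
print(np.linalg.norm(P["jog"]-P["run"]),np.linalg.norm(P["run"]-P["stop"]))
d=(P["stop"]-P["jog"])[:2];d/=np.linalg.norm(d);print("row yaw",np.degrees(np.arctan2(d[1],d[0])))
u=np.array([*d,0]);v=np.array([-d[1],d[0],0])
Q=P["jog"]+.019*np.array([u+v,u-v,-u-v,-u+v])
ims=[]
for n in("top","side"):
    im=cv2.imread(f"pics/{n}1.png");c=proj(n,P["jog"])[0].astype(int);print(n,c)
    s=6;x0,y0=c-32
    im=cv2.resize(im[y0:y0+64,x0:x0+64],None,fx=s,fy=s,interpolation=cv2.INTER_CUBIC)
    cv2.polylines(im,[((proj(n,Q)-[x0,y0]+.5)*s).astype(int)],True,(0,0,255));ims.append(im)
cv2.imwrite("pics/chk.png",np.hstack(ims))
s=r.get_state();from scipy.spatial.transform import Rotation as R
M=R.from_euler("xyz",s["ee_rot"],degrees=True)
print(M.as_matrix().round(3)); print("shift TCP->jog, tool axes",M.inv().apply(P["jog"]-s["eef_pos"]))
E
```

```text
top [     0      0    640    480 306345] [319.27095595 239.5781684 ] ((319.5, 239.5), (479.0, 639.0), 90.0)
stop [0.54514718 0.06184117 0.088     ]
top [     0      0    640    480 306345] [319.27095595 239.5781684 ] ((319.5, 239.5), (479.0, 639.0), 90.0)
run [0.54554787 0.06225995 0.08      ]
top [     0      0    640    480 306345] [319.27095595 239.5781684 ] ((319.5, 239.5), (479.0, 639.0), 90.0)
jog [0.54534753 0.06205056 0.084     ]
0.0040104841337051155 0.008020968267410224
row yaw -133.735054476118
top [319 239]
side [299 250]
[[-0.893  0.45  -0.001]
 [ 0.45   0.893 -0.001]
 [ 0.    -0.001 -1.   ]]
shift TCP->jog, tool axes [-0.45910208 -0.32358342  0.15803142]
```

View pics/chk.png

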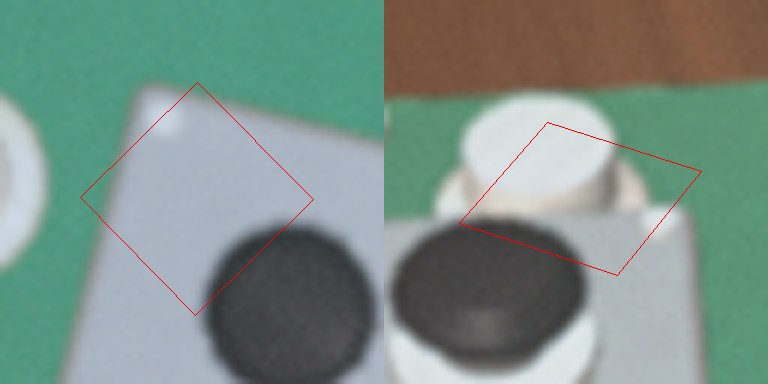

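The overlay is in the wrong place: the threshold was too tight, so it picked the background. I'll fix that and re-check.

```bash
cat > m.py <<'E'
from h import *
from scipy.spatial.transform import Rotation as R
def blob(n,uv):
    im=cv2.imread(f"pics/{n}1.png");m=(im.max(2)<105).astype(np.uint8)
    k,l,st,c=cv2.connectedComponentsWithStats(m)
    i=l[uv[1],uv[0]];pts=np.argwhere(l==i)[:,::-1].astype(np.float32)
    a=cv2.minAreaRect(pts);print(im[uv[1],uv[0]],i,st[i],c[i].round(1),a);return np.array(a[0])
P={}
for k,uv,z in(("stop",(335,258),.088),("run",(388,272),.080),("jog",(442,286),.084)):
    P[k]=ray("top",blob("top",uv),z);print(k,P[k].round(4))
print(np.linalg.norm((P["jog"]-P["run"])[:2]),np.linalg.norm((P["run"]-P["stop"])[:2]))
d=(P["stop"]-P["jog"])[:2];d/=np.linalg.norm(d);print("row yaw",np.degrees(np.arctan2(d[1],d[0])))
u=np.array([*d,0]);v=np.array([-d[1],d[0],0])
Q=P["jog"]+.019*np.array([u+v,u-v,-u-v,-u+v])
ims=[]
for n in("top","side"):
    im=cv2.imread(f"pics/{n}1.png");c=proj(n,P["jog"])[0].astype(int);print(n,c)
    s=6;x0,y0=c-32
    im=cv2.resize(im[y0:y0+64,x0:x0+64],None,fx=s,fy=s,interpolation=cv2.INTER_CUBIC)
    cv2.polylines(im,[((proj(n,Q)-[x0,y0]+.5)*s).astype(int)],True,(0,0,255));ims.append(im)
cv2.imwrite("pics/chk2.png",np.hstack(ims))
s=r.get_state()
M=R.from_euler("xyz",s["ee_rot"],degrees=True)
print("shift TCP->jog, tool axes",M.inv().apply(P["jog"]-s["eef_pos"]))
E
python3 m.py
```

```text
[77 73 70] 52 [321 245  28  28 610] [334.8 258.4] ((334.5, 258.5), (27.0, 27.0), 90.0)
stop [0.5198 0.0402 0.088 ]
[80 77 74] 58 [381 266  14  14 160] [387.4 272.2] ((387.5, 272.5), (13.0, 13.0), 90.0)
run [ 0.5027 -0.0331  0.08  ]
[80 79 74] 59 [426 272  31  30 661] [440.7 286.1] ((440.5882873535156, 286.1470642089844), (26.436382293701172, 25.223705291748047), 14.03624439239502)
jog [ 0.4864 -0.105   0.084 ]
0.07371346349097563 0.07525886163723013
row yaw 77.04712421765278
top [440 286]
side [285 358]
shift TCP->jog, tool axes [-0.48161104 -0.49928342  0.15823569]
```

View pics/chk2.png

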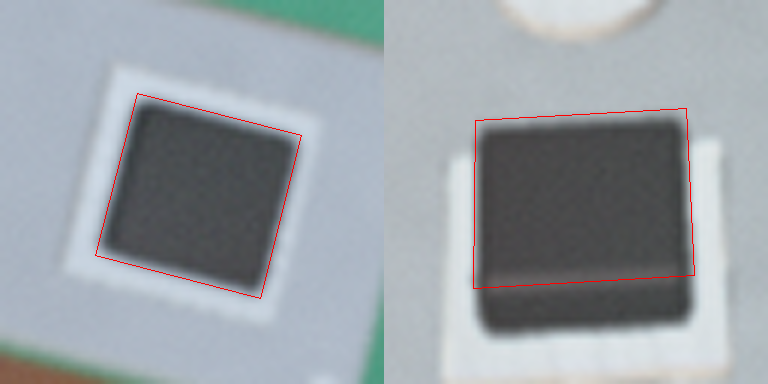

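The fit now agrees in both views to about 1–2 mm: spacings are 73.7 and 75.3 mm, the cap is about 38 mm, and row yaw is 77°. Jog is at about (0.487, −0.105). I'll travel high with the jaws shut and align them with the row.

Emit:
carry_out(moves=[{"x": -0.034,"y": -0.035,"z": 0,"twist": -0.03},{"x": -0.068,"y": -0.07,"z": 0,"twist": -0.06},{"x": -0.102,"y": -0.105,"z": 0,"twist": -0.09},{"x": -0.136,"y": -0.14,"z": 0,"twist": -0.12},{"x": -0.17,"y": -0.175,"z": 0,"twist": -0.15},{"x": -0.204,"y": -0.21,"z": 0,"twist": -0.18},{"x": -0.238,"y": -0.245,"z": 0,"twist": -0.21},{"x": -0.272,"y": -0.28,"z": 0,"twist": -0.24}], grip=0)

```text
time: 0.9
eef_pos: [0.3982, 0.1838, 0.2422]
ee_rot: [180.0, 0.0, 167.1]
wrist_force: [1.7, 0.4, 0.4]
gripper_width: -0.0002
```

```bash
python3 m.py | tail -1; python3 -c "
from plant import r
s=r.get_state();print(s['time'],s['eef_pos'],s['ee_rot'],s['gripper_width'],s['wrist_force'])"
```

```text
shift TCP->jog, tool axes [-0.15043688 -0.26180486  0.15825475]
0.9 [0.39816122 0.18380288 0.24223986] [1.79999441e+02 6.64365511e-03 1.67100768e+02] -0.00016176389887326116 [1.69594112 0.3670251  0.4474751 ]
```

Emit:
carry_out(moves=[{"x": -0.022,"y": -0.038,"z": 0},{"x": -0.044,"y": -0.076,"z": 0},{"x": -0.066,"y": -0.114,"z": 0},{"x": -0.088,"y": -0.152,"z": 0},{"x": -0.11,"y": -0.19,"z": 0.02},{"x": -0.132,"y": -0.228,"z": 0.04},{"x": -0.15,"y": -0.262,"z": 0.06},{"x": -0.15,"y": -0.262,"z": 0.1}])

```text
validation failed for argument at $.mo...
```

Emit:
carry_out(moves=[{"x": 0,"y": 0,"z": 0},{"x": 0,"y": 0,"z": 0},{"x": 0,"y": 0,"z": 0}])

```text
validation failed for argument at $.mo...
```

```bash
python3 - <<'E'
from h import *
t=r.capture("side");u=r.capture("top")
cv2.imwrite("pics/near.png",np.hstack([cv2.resize(i,None,fx=2,fy=2)[:,:,::-1] for i in (t[210:430,200:380],u[190:410,340:540])]))
E
python3 m.py | tail -1; python3 -c "
from plant import r
s=r.get_state();print(s['time'],s['eef_pos'],s['ee_rot'],s['wrist_force'])"
```

```text
shift TCP->jog, tool axes [-0.1504639  -0.25804557  0.15860735]
1.0 [0.39893652 0.18092081 0.24210729] [-1.79898359e+02  1.60079520e-02  1.66779249e+02] [-0.19968754  0.19826398  0.73806972]
```

View pics/near.png

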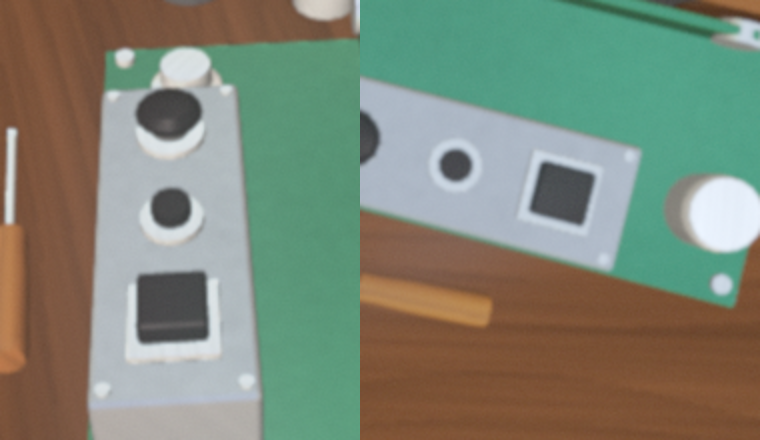

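Both calls were refused because every row needs all its fields, and I had left out "twist". The picture shows only the untouched console, with the arm out of view. I'll resend with twist, using the settled shift (−0.150, −0.258).

Emit:
carry_out(moves=[{"x": -0.022,"y": -0.038,"z": 0,"twist": 0},{"x": -0.044,"y": -0.076,"z": 0,"twist": 0},{"x": -0.066,"y": -0.114,"z": 0,"twist": 0},{"x": -0.088,"y": -0.152,"z": 0,"twist": 0},{"x": -0.11,"y": -0.19,"z": 0.02,"twist": 0},{"x": -0.132,"y": -0.228,"z": 0.04,"twist": 0},{"x": -0.15,"y": -0.258,"z": 0.06,"twist": 0},{"x": -0.15,"y": -0.258,"z": 0.1,"twist": 0}])

```text
time: 1.8
eef_pos: [0.4898, -0.1028, 0.1432]
ee_rot: [-180.0, 0.4, 166.8]
wrist_force: [0.2, 0.1, -0.5]
gripper_width: -0.0002
```

Emit:
carry_out(moves=[{"x": 0,"y": 0,"z": 0,"twist": 0},{"x": 0,"y": 0,"z": 0,"twist": 0},{"x": 0,"y": 0,"z": 0,"twist": 0}])

```text
time: 2.1
eef_pos: [0.4871, -0.0987, 0.1438]
ee_rot: [180.0, 0.1, 167.1]
wrist_force: [-0.3, 0.1, 0.3]
gripper_width: -0.0004
```

```bash
python3 - <<'E'
from h import *
t=r.capture("side");u=r.capture("top")
cv2.imwrite("pics/near2.png",np.hstack([cv2.resize(i,None,fx=2,fy=2)[:,:,::-1] for i in (t[210:430,200:380],u[190:410,340:540])]))
E
python3 m.py | tail -1; python3 -c "
from plant import r
s=r.get_state();print(s['time'],s['eef_pos'],s['ee_rot'],s['wrist_force'])"
```

```text
shift TCP->jog, tool axes [-0.00030152 -0.00618845  0.0600016 ]
2.2 [ 0.48730812 -0.09885279  0.14400132] [1.79993247e+02 1.52712681e-01 1.67076247e+02] [0.36230991 0.50468014 0.80566751]
```

View pics/near2.png

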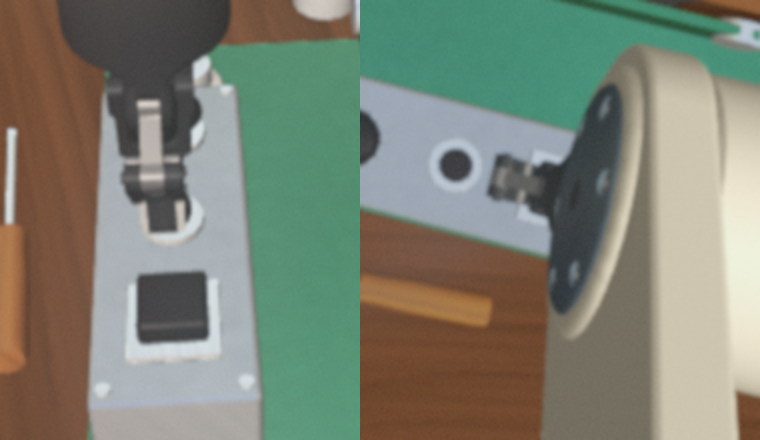

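The side view shows the shut fingertips above the console, just short of jog, and nothing has been touched. I'll correct by −6 mm in y and descend to just above the cap.

Emit:
carry_out(moves=[{"x": 0,"y": -0.006,"z": 0.01,"twist": 0},{"x": 0,"y": -0.006,"z": 0.025,"twist": 0},{"x": 0,"y": -0.006,"z": 0.035,"twist": 0},{"x": 0,"y": -0.006,"z": 0.04,"twist": 0},{"x": 0,"y": -0.006,"z": 0.04,"twist": 0},{"x": 0,"y": -0.006,"z": 0.04,"twist": 0}])

```text
time: 2.8
eef_pos: [0.4851, -0.1053, 0.1024]
ee_rot: [-180.0, 0.0, 167.0]
wrist_force: [0.3, -0.6, 0.5]
gripper_width: 0.0004
```

```bash
python3 - <<'E'
from h import *
t=r.capture("side")
cv2.imwrite("pics/near3.png",cv2.resize(t[290:420,220:360],None,fx=4,fy=4)[:,:,::-1])
s=r.get_state();print(s['time'],s['eef_pos'],s['wrist_force'])
E
python3 m.py | tail -1
```

```text
2.85 [ 0.48530981 -0.10534564  0.10264344] [ 0.66011445 -0.45661534  0.09742788]
shift TCP->jog, tool axes [-0.00094464  0.00059469  0.01864404]
```

View pics/near3.png

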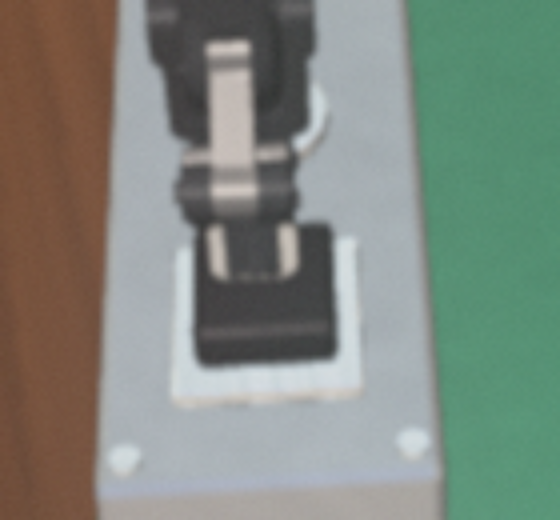

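The fingertips are over the square cap, about 8 mm above it and slightly toward the robot. I'll press down gently.

Emit:
carry_out(moves=[{"x": -0.002,"y": 0,"z": 0.004,"twist": 0},{"x": -0.002,"y": 0,"z": 0.007,"twist": 0},{"x": -0.002,"y": 0,"z": 0.01,"twist": 0},{"x": -0.002,"y": 0,"z": 0.012,"twist": 0},{"x": -0.002,"y": 0,"z": 0.014,"twist": 0},{"x": -0.002,"y": 0,"z": 0.015,"twist": 0},{"x": -0.002,"y": 0,"z": 0.015,"twist": 0},{"x": -0.002,"y": 0,"z": 0.015,"twist": 0}])

```text
time: 3.65
eef_pos: [0.4874, -0.1058, 0.0876]
ee_rot: [180.0, 0.1, 167.0]
wrist_force: [1.0, -0.0, 5.1]
gripper_width: -0.0001
```

The force is 5.1 N, about 6–7 mm of travel. I'll push 2 mm further to reach the stop, then hold for over 3 s.

Emit:
carry_out(moves=[{"x": 0,"y": 0,"z": 0.001,"twist": 0},{"x": 0,"y": 0,"z": 0.002,"twist": 0},{"x": 0,"y": 0,"z": 0.002,"twist": 0},{"x": 0,"y": 0,"z": 0.002,"twist": 0}])

```text
time: 4.05
eef_pos: [0.4875, -0.1059, 0.0868]
ee_rot: [-180.0, 0.1, 167.0]
wrist_force: [-4.6, 0.8, 23.7]
gripper_width: 0.0001
```

Run:
```python
from h import *
t=r.capture("side")
cv2.imwrite("pics/press.png",cv2.resize(t[290:420,220:360],None,fx=4,fy=4)[:,:,::-1])
s=r.get_state();print(s['time'],s['eef_pos'],s['wrist_force'])
```

```text
4.1 [ 0.48749915 -0.10586739  0.08677655] [-4.25054745 -0.10070568 22.89429273]
```

View pics/press.png

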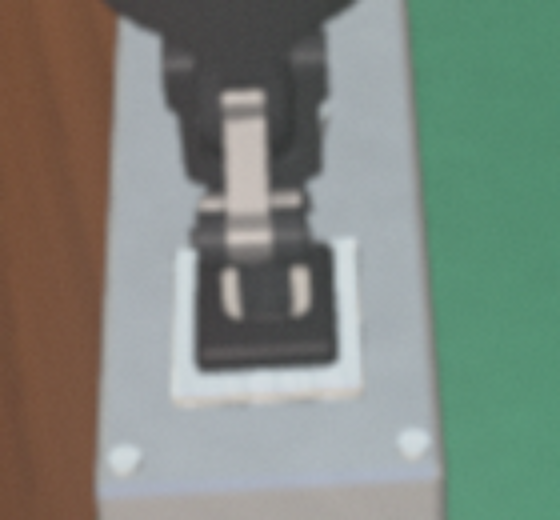

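The cap is centred under the tips and visibly lower. At 23 N it has bottomed out. I'll ease by half a millimetre and hold.

Emit:
carry_out(moves=[{"x": 0,"y": 0,"z": -0.0005,"twist": 0},{"x": 0,"y": 0,"z": -0.0005,"twist": 0},{"x": 0,"y": 0,"z": -0.0005,"twist": 0},{"x": 0,"y": 0,"z": -0.0005,"twist": 0},{"x": 0,"y": 0,"z": -0.0005,"twist": 0},{"x": 0,"y": 0,"z": -0.0005,"twist": 0},{"x": 0,"y": 0,"z": -0.0005,"twist": 0},{"x": 0,"y": 0,"z": -0.0005,"twist": 0}])

```text
time: 4.9
eef_pos: [0.4875, -0.1059, 0.0869]
ee_rot: [180.0, 0.1, 167.0]
wrist_force: [-3.2, 0.6, 16.2]
gripper_width: -0.0003
```

Emit:
carry_out(moves=[{"x": 0,"y": 0,"z": 0,"twist": 0},{"x": 0,"y": 0,"z": 0,"twist": 0},{"x": 0,"y": 0,"z": 0,"twist": 0},{"x": 0,"y": 0,"z": 0,"twist": 0},{"x": 0,"y": 0,"z": 0,"twist": 0},{"x": 0,"y": 0,"z": 0,"twist": 0},{"x": 0,"y": 0,"z": 0,"twist": 0},{"x": 0,"y": 0,"z": 0,"twist": 0}])

```text
time: 5.7
eef_pos: [0.4875, -0.1058, 0.0869]
ee_rot: [180.0, 0.1, 167.0]
wrist_force: [-3.4, -0.2, 17.1]
gripper_width: 0.0001
```

Emit:
carry_out(moves=[{"x": 0,"y": 0,"z": 0,"twist": 0},{"x": 0,"y": 0,"z": 0,"twist": 0},{"x": 0,"y": 0,"z": 0,"twist": 0},{"x": 0,"y": 0,"z": 0,"twist": 0},{"x": 0,"y": 0,"z": 0,"twist": 0},{"x": 0,"y": 0,"z": 0,"twist": 0},{"x": 0,"y": 0,"z": 0,"twist": 0},{"x": 0,"y": 0,"z": 0,"twist": 0}])

```text
time: 6.5
eef_pos: [0.4875, -0.1059, 0.0869]
ee_rot: [180.0, 0.1, 167.0]
wrist_force: [-2.8, 0.2, 17.2]
gripper_width: -0.0005
```

Emit:
carry_out(moves=[{"x": 0,"y": 0,"z": 0,"twist": 0},{"x": 0,"y": 0,"z": 0,"twist": 0},{"x": 0,"y": 0,"z": 0,"twist": 0},{"x": 0,"y": 0,"z": 0,"twist": 0},{"x": 0,"y": 0,"z": 0,"twist": 0},{"x": 0,"y": 0,"z": 0,"twist": 0},{"x": 0,"y": 0,"z": 0,"twist": 0},{"x": 0,"y": 0,"z": 0,"twist": 0}])

```text
time: 7.3
eef_pos: [0.4875, -0.1058, 0.0869]
ee_rot: [180.0, 0.1, 167.0]
wrist_force: [-2.0, -0.4, 16.8]
gripper_width: 0.0001
```

Emit:
carry_out(moves=[{"x": 0,"y": 0,"z": 0,"twist": 0},{"x": 0,"y": 0,"z": 0,"twist": 0},{"x": 0,"y": 0,"z": 0,"twist": 0},{"x": 0,"y": 0,"z": 0,"twist": 0},{"x": 0,"y": 0,"z": 0,"twist": 0},{"x": 0,"y": 0,"z": 0,"twist": 0},{"x": 0,"y": 0,"z": 0,"twist": 0},{"x": 0,"y": 0,"z": 0,"twist": 0}])

```text
time: 8.1
eef_pos: [0.4874, -0.1059, 0.0869]
ee_rot: [180.0, 0.1, 167.0]
wrist_force: [-2.2, 0.6, 18.0]
gripper_width: 0.0
```

It was held bottomed from 4.05 to 8.1 s at 16–18 N. Now I'll let go straight up.

Emit:
carry_out(moves=[{"x": 0,"y": 0,"z": -0.005,"twist": 0},{"x": 0,"y": 0,"z": -0.015,"twist": 0},{"x": 0,"y": 0,"z": -0.04,"twist": 0},{"x": 0,"y": 0,"z": -0.08,"twist": 0},{"x": 0,"y": 0,"z": -0.12,"twist": 0},{"x": 0,"y": 0,"z": -0.12,"twist": 0},{"x": 0,"y": 0,"z": -0.12,"twist": 0},{"x": 0,"y": 0,"z": -0.12,"twist": 0}])

```text
time: 8.9
eef_pos: [0.4858, -0.1055, 0.2047]
ee_rot: [-180.0, -0.1, 167.0]
wrist_force: [0.1, 1.0, -0.1]
gripper_width: 0.0002
```

Run:
```python
from h import *
t=r.capture("side")
cv2.imwrite("pics/end.png",cv2.resize(t[210:430,200:380],None,fx=2.5,fy=2.5)[:,:,::-1])
s=r.get_state();print(s['time'],s['eef_pos'],s['wrist_force'],abs(s['joint_vel']).max())
```

```text
8.95 [ 0.48572316 -0.10548263  0.20442773] [-0.13452273  0.20937598  0.10825153] 0.49867959053098504
```

View pics/end.png

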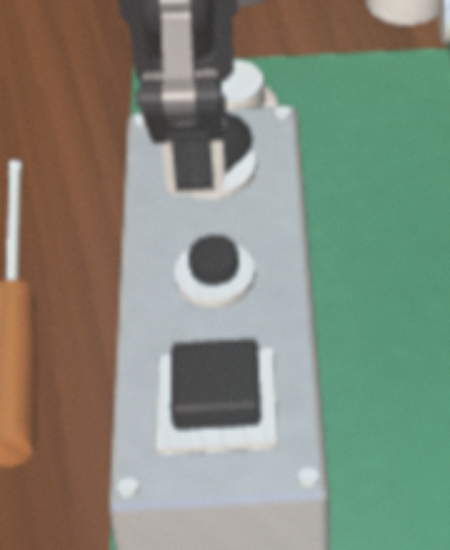

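The jog cap is back up, with its top edge at the same place as before the press. Run is untouched, and the gripper is well clear with no force on it.

```bash
python3 -c "
from plant import r
print(r.hand_in())"
```

```text
the job is handed in; nothing more can be done
None
```

I pressed the square jog button with the shut fingertips and held it fully down for about 4 s (4.05 to 8.1 s) without a break. Then I released it straight up and handed the job in at about 9 s.

- **During the hold:** the wrist force stayed at 16–18 N, after a 24 N peak when the button bottomed out, well under the 120 N limit. The tool height did not change.
- **After release:** the last side picture shows the jog cap back up. The gripper is about 110 mm above it, with no force on the wrist.
- **Run and stop buttons:** the tool came no closer to them than the jog button. Run shows untouched in the last picture. Stop is partly hidden behind the gripper there, so its state was not fully seen.
- **What went wrong on the way:** my first colour threshold picked the background instead of the buttons, and I corrected it before moving. Two move calls were refused because I left out the twist value; nothing moved, and I resent them.
- **Measurement:** the two button spacings came out at 73.7 and 75.3 mm against the 75 mm given, within the camera's calibration error.

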